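# Mount the marble dish on the turntable and hold it a quarter turn round

## Task

On the school lab bench, pick up the white dish by its blue handle with the marble in it, fit the square socket under the dish fully down onto the square shaft of the grey turntable, and then turn the dish a quarter turn anticlockwise (seen from above), so that the turntable's white pointer goes from the green mark to the red mark. Keep the dish level and the marble in the middle, inside the dish's blue ring, all the time, and leave the bottle, the beaker and the green jar alone. Finish while still gripping the handle and holding the dish steady at the red mark, because the turntable springs back if let go.

Things in the scene. Friction and masses are not known exactly. Their poses are not given: they have to be found in the camera images.
- dish: White round dish, 110 mm across, 45 mm high, about 0.2 kg. Origin: on its axis at the underside of its hub, which stands on the bench at the start; z up; the handle points along -x. The grey hub below is 50 x 50 mm, 24 mm high, with a square socket 26 x 26 mm, 22 mm deep, open downwards; sides of hub and socket are parallel to the dish's x and y.
- pit (a point): Lowest point of the dish's inner floor, on the axis 28 mm above the dish's origin; axes as the dish's. The floor is a shallow cone that slopes 10 degrees down to here, so a tilt near 10 degrees or a jerk lets the marble roll. A blue ring of 19 mm outer radius is painted round it.
- grip (a point): Middle of the dish's blue handle, where to grip: at -90, 0, 36 mm in the dish's frame; axes as the dish's. The handle is a straight level bar, 14 mm wide and 20 mm tall (26 to 46 mm above the dish's origin), from the rim to 126 mm from the axis. Grip it across its 14 mm from above, firmly (60 N or more): the dish hangs to one side of it.
- marble_center (a point): Centre of the amber glass marble, 22 mm diameter, 20 g, loose in the middle of the dish (centred, it is 39 mm above the dish's origin). Its axes mean nothing.
- shaft (a point): Foot of the turntable's square steel shaft: centre of the disc's top face, 48 mm above the bench. z up along the turning axis; x and y square to the shaft's flats, turning with it. Shaft 24 x 24 mm, 20 mm tall, its upper 8 mm tapering to 18 x 18. Home, the hub rests on the disc and the dish's origin is at this point; any of the four quarter positions on the shaft will do.
- stage: Fixed grey round base of the turntable, 160 mm across, 40 mm high; origin at the centre of its underside, z up. On its rim a green mark (at its -y) and a red mark (at its +x). On it turns a dark steel disc 124 mm across whose white pointer stands at green at rest.
- turntable (a joint): Angle of disc and shaft in rad: 0 at rest against a stop (pointer at green), growing anticlockwise from above; 1.57 with the pointer at red; end stop at 2.2. A spring returns it to 0 (0.03 N m at 0, 0.16 N m at red). The socket has up to 5 degrees of play on the shaft either way, so the disc may lag the dish by that much.
- bottle: White plastic bottle with a blue cap, 68 mm across, 150 mm tall; origin at the centre of its underside, z up. Bystander.
- beaker: Empty greenish glass beaker, 72 mm across, 85 mm tall; origin at the centre of its underside, z up. Bystander.
- jar: Low green plastic jar with a lid, 64 mm across, 36 mm tall; origin at the centre of its underside, z up. Bystander.
Mind the look-alikes: they are no part of the job. Leave any purple or yellow look-alike of the stage alone.

How it is judged:
On the way, in this order (a step that is already met when the one before it is completed fails the run):
1. the dish is lifted clear of the bench by the gripper (height (world z) of dish above 0.03 m and contact force between the fingers and dish above 1 N), for 0.2 s.
2. the gripped dish sits fully home on the shaft, the turntable still near its rest position (horizontal distance between dish and shaft below 0.004 m and z of dish in the frame of shaft between -0.003 and 0.003 m and angle between dish's own z axis and vertical below 0.07 rad and contact force between the fingers and dish above 1 N and value of joint turntable below 0.35 rad), for 0.2 s.
At the end, for the whole second after the job is handed in: Fingers still grip the dish; it sits home on the shaft (within 4 mm of the axis, 3 mm of the disc, tilt under 4 degrees); turntable at 1.57 rad within 0.12; marble within 10 mm of the dish's middle; dish and marble at rest; bystanders upright (horizontal distance between dish and shaft below 0.004 m and z of dish in the frame of shaft between -0.003 and 0.003 m and angle between dish's own z axis and vertical below 0.07 rad and contact force between the fingers and dish above 1 N and value of joint turntable between 1.45 and 1.69 rad and horizontal distance between marble_center and dish below 0.01 m and z of marble_center in the frame of dish between 0.035 and 0.045 m and linear speed of dish below 0.02 m/s and linear speed of marble below 0.04 m/s and angle between each of bottle, beaker, jar's own z axis and vertical below 0.1 rad); the arm keeps its last pose, push and grip.
It fails at once if the marble strays beyond the blue ring (its centre more than 20 mm from the dish's axis) (horizontal distance between marble_center and dish above 0.02 m).
It fails at once if the dish is tilted more than 10 degrees (angle between dish's own z axis and vertical above 0.175 rad).
It fails at once if the bottle is pushed more than 20 mm or knocked over (distance of bottle from where it was at the start of the episode above 0.02 m or angle between bottle's own z axis and vertical above 0.3 rad).
It fails at once if the beaker is pushed more than 20 mm or knocked over (distance of beaker from where it was at the start of the episode above 0.02 m or angle between beaker's own z axis and vertical above 0.3 rad).
It fails at once if the jar is pushed more than 20 mm or knocked over (distance of jar from where it was at the start of the episode above 0.02 m or angle between jar's own z axis and vertical above 0.3 rad).
It also fails if it takes over 72 s, if anything falls off the work surface, if the arm or the gripper's body presses on something with over 40 N, if the wrist force passes 120 N, or if a joint passes its speed limit or range.

## Robot

A 7-joint arm with a two-finger parallel gripper is mounted at the origin on the work surface. World frame = base frame: x ahead of the robot, y to its left, z up, the work surface at z = 0. Lengths are in m, angles in rad, forces in N, time in s.
With the tool pointing down it reaches from about 0.425 to 0.925 m from the base axis. Payload 6.8 kg.
Tool frame: the origin (TCP) lies on the centre line of the jaws, within the pads' length; the fingertips stand 14 mm ahead of it and the grasp point (between the pads) lies 5 mm behind it (bot.finger_overhang is the distance from the TCP to the fingertips, in m); z points along the fingers, y is the line along which they close (so a half turn about z gives the same grasp; the last joint's range is limited). The gripper opens to 85 mm and grips with 20 to 120 N. Pads are 22 mm wide; open, the fingers measure 114 mm over their backs; the gripper's body (76 mm by 85 mm) begins 54 mm behind the grasp point. The pads swing forward as they close: fully open they stand 13 mm farther back than shut.
Start: joints at [1.105, 0.477, 0.022, 1.555, -0.011, 1.109, -0.083], TCP at [0.236, -0.632, 0.245] pointing down, gripper open.
Joint ranges: [-2.96, 2.96], [-0.34, 2.1], [-1.41, 1.46], [0.24, 2.44], [-1.37, 4.51], [0.17, 1.92], [-2.96, 2.96]. Speed limits (rad/s): [2.39, 2.39, 3.14, 3.14, 3.14, 3.14, 3.14].

## Interface

Orientations are given as a unit quaternion [w, x, y, z].
In Python, from station import bot gives the robot as it stands.
- The arm moves only by the shell command python3 -m inch 'ROWS' [OPENING] [FORCE]. ROWS is JSON, a list of rows, each a list of 4 numbers: the shift along the tool's x, y, z in m, then the turn about the tool's z in degrees. A call has 1 to 12 rows; each row shifts and turns the commanded pose from where the row before left it, along the tool's axes as they then stand; what a row does not reach is not made up. A row lasts 1/10 s, in which the tool goes at most 50 mm and 8.59 degrees, less where a joint would pass 70% of its speed; a pose out of reach is approached as far as the arm can. A call is refused whole if a number of a shift passes 0.05 or a number of a turn 8.59, either way. A call with a gripper value outside its range is refused whole. OPENING is the finger opening in m, from 0 to 0.0854, set as the call begins (- or left out, the last holds). The fingers move at their own pace and stop on an object; FORCE is the grip in N (left out, the last holds). Time passes only in rows, so rows that do not move let the fingers close. It gives the time, the measured TCP pose, the force, the opening and the grip force at its end, in the units of the state.
- bot.get_obs(): the state, without advancing time (a new reading comes with each control period).
- bot.read_camera(name): name is "scene" or "top"; returns a dict with "color" (384x512x3 uint8, red, green, blue), "mtx" (3x3 intrinsics, pixels), "dist_coeffs" ([k1, k2, p1, p2, k3] as OpenCV has them; the pictures are not rectified), "world_from_camera" (4x4, takes a point from camera to world coordinates). Camera axes: x right, y up, looking along -z (the intrinsics and any distortion apply to the point x, -y, -z); pixel columns grow to the right and rows downward; lengths in m; the calibration is good to about 2 mm. A picture is of the moment at which its call begins. There is no depth.
- bot.hand_in(): hands the job in; it is judged then, once.
The state is a dict: "t": time; "q": joint angles; "joint_vel": joint speeds; "joint_torque": joint torques, N m; "eef_pos": TCP position; "tool_rot": TCP orientation; "contact_force": force on the tool from outside, world axes, zero at the start; "torque": the same for the moment, N m; "gripper_width": opening from 0.0 (shut) to 1.0 (fully open); "grasp_force": force on a finger pad.
Only numpy, scipy, OpenCV 4.12 (cv2) and the standard library are available. Lean on these libraries where they do the work, as an engineer would, in place of code of your own. Each camera call takes 0.05 s, during which the arm holds its last target. There are 200 camera calls.

## Working session

There is one attempt and no reset: what is moved stays moved. The work goes in short steps, Python scripts to look and compute and a shell command to move; the robot and the scene stay as the last step left them, time stands still between calls to the robot, and variables do not carry over. Pictures are saved under pics/ and viewed, at most 10 in all, crops included, and the job is handed in when it is done.

```bash
mkdir -p pics
python3 - <<'E'
from station import bot
import cv2,pickle
d={n:bot.read_camera(n) for n in("scene","top")}
pickle.dump(d,open('cam0.pkl','wb'))
for n in d:
    cv2.imwrite(f'pics/{n}0.png',cv2.resize(d[n]['color'][...,::-1],(768,576)))
    print(n,d[n]['mtx'].tolist(),d[n]['dist_coeffs'],d[n]['world_from_camera'].round(3).tolist())
o=bot.get_obs();print(o)
E
```

```text
scene [[419.4598898522756, 0.0, 258.61268622629257], [0.0, 419.4598898522756, 193.0635350156663], [0.0, 0.0, 1.0]] [-0.08520723  0.          0.          0.          0.        ] [[0.168, -0.658, 0.734, 1.269], [0.986, 0.101, -0.135, -0.144], [0.015, 0.746, 0.665, 0.699], [0.0, 0.0, 0.0, 1.0]]
top [[389.46912737643015, 0.0, 257.044029547773], [0.0, 389.46912737643015, 195.5473164591218], [0.0, 0.0, 1.0]] [-0.10462306  0.          0.          0.          0.        ] [[-0.002, 0.997, -0.078, 0.477], [-1.0, -0.002, -0.002, -0.005], [-0.002, 0.078, 0.997, 1.109], [0.0, 0.0, 0.0, 1.0]]
{'t': 0.1, 'q': array([ 1.10489885,  0.47772005,  0.0223442 ,  1.55636377, -0.01147325,
        1.109287  , -0.08310236]), 'joint_vel': array([-4.83581773e-05, -2.28070970e-03, -3.53531084e-04, -2.24992920e-03,
        1.12059721e-03, -1.75540250e-03,  9.41897403e-04]), 'joint_torque': array([ 4.17106989e-03, -5.97758102e+01,  1.61370859e+00, -2.81954616e+01,
        1.28303634e-02,  5.00472088e-03, -2.42984299e-06]), 'eef_pos': array([ 0.23619629, -0.63177801,  0.24441648]), 'tool_rot': array([-7.95784553e-04,  9.84037418e-01,  1.77959768e-01, -2.17427736e-04]), 'contact_force': array([-0.05948846, -0.29562914, -0.29045455]), 'torque': array([-0.04118365,  0.05381214,  0.00851193]), 'grasp_force': 0.0, 'gripper_width': 0.99901815230381}
```

View pics/scene0.png

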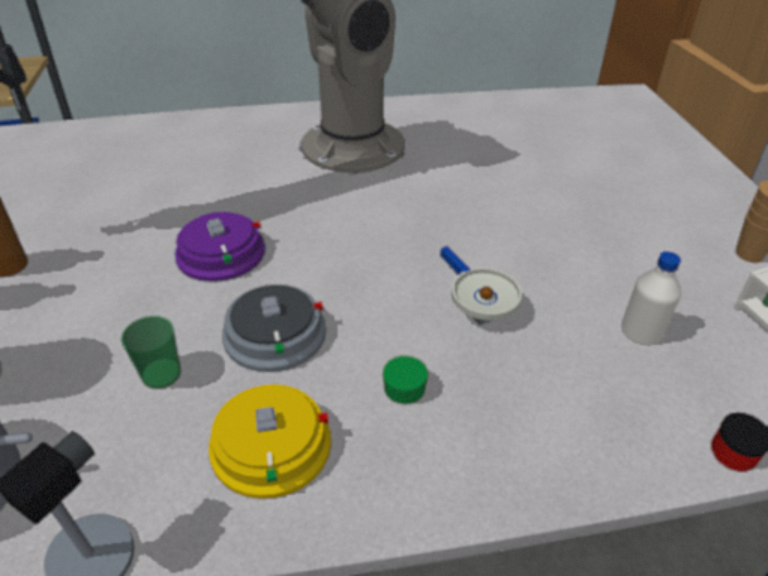

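View pics/top0.png

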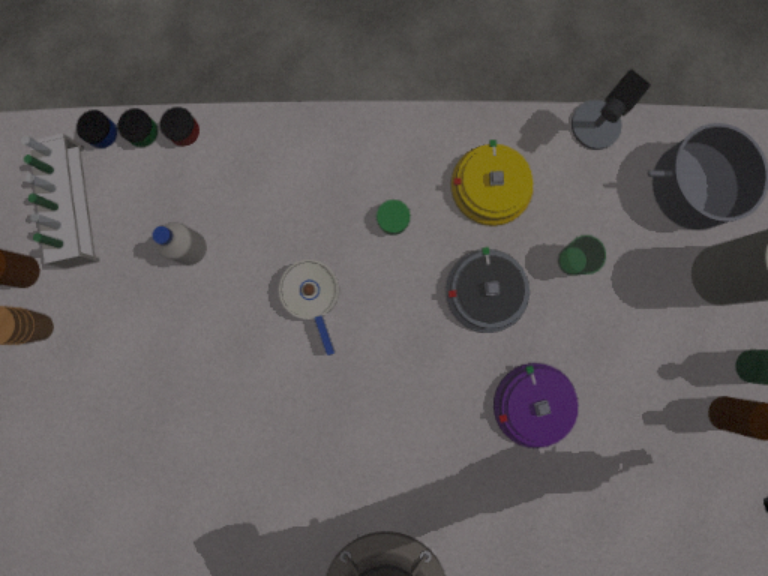

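The top view (768-px scale) has three turntables: grey at (489,290), purple at (537,405) and yellow at (494,183). Only the grey one with the dark disc fits the description. The dish is at (309,290), with its handle end at (330,352). The jar is at (393,217), the beaker at (580,255) and the bottle at (173,240).

```bash
cat > h.py <<'E'
import numpy as np,cv2
def ray(c,px,z):
    px=np.float64(px).reshape(-1,1,2)
    u=cv2.undistortPoints(px,c['mtx'],c['dist_coeffs']).reshape(-1,2)
    T=c['world_from_camera'];d=np.c_[u[:,0],-u[:,1],-np.ones(len(u))]@T[:3,:3].T
    return T[:3,3]+d*((z-T[2,3])/d[:,2])[:,None]
def blobs(m,amin=4):
    n,l,s,ce=cv2.connectedComponentsWithStats(m.astype(np.uint8))
    return [(l==i,s[i],ce[i]) for i in range(1,n) if s[i][4]>=amin]
def hsv(c): return cv2.cvtColor(c['color'],cv2.COLOR_RGB2HSV)
def col(c,h0,h1,s=90,v=40):
    H=hsv(c);return (H[...,0]>=h0)&(H[...,0]<=h1)&(H[...,1]>=s)&(H[...,2]>=v)
E
python3 - <<'E'
import pickle
from h import *
d=pickle.load(open('cam0.pkl','rb'));c=d['top']
for nm,h0,h1 in(('blue',105,125),('green',50,85),('red',0,5),('amber',5,18)):
    for m,s,ce in blobs(col(c,h0,h1)):
        for n,z in(('z',.045),):
            print(nm,s.tolist(),ce.round(1),ray(c,ce,z)[0].round(4))
im=c['color'];k=im[155:225,285:365];s=im[160:225,175:235]
p=np.hstack([cv2.resize(k,(450,394),interpolation=cv2.INTER_CUBIC),cv2.resize(s,(350,394),interpolation=cv2.INTER_CUBIC)])
cv2.imwrite('pics/crop1.png',cv2.convertScaleAbs(p[...,::-1],alpha=1.5))
E
```

```text
blue [64, 80, 14, 19, 87] [72.6 90.5] [0.867  0.5319 0.045 ]
blue [102, 151, 13, 12, 118] [107.6 156.4] [0.6715 0.4175 0.045 ]
blue [210, 188, 3, 4, 4] [211.  189.5] [0.5773 0.1238 0.045 ]
blue [204, 199, 5, 1, 5] [206. 199.] [0.5511 0.1374 0.045 ]
blue [210, 211, 13, 26, 133] [215.9 223.2] [0.4849 0.1097 0.045 ]
green [96, 80, 8, 17, 46] [100.4  89.2] [0.8683 0.4478 0.045 ]
green [327, 94, 3, 4, 10] [327.9  95.2] [ 0.8445 -0.2035  0.045 ]
green [16, 103, 15, 11, 41] [ 21.6 107.3] [0.8216 0.6885 0.045 ]
green [31, 111, 3, 4, 4] [ 32.  112.5] [0.8047 0.6539 0.045 ]
green [19, 130, 7, 6, 27] [ 22. 132.] [0.7472 0.6816 0.045 ]
green [28, 134, 5, 2, 6] [ 30.3 134.3] [0.7396 0.6544 0.045 ]
green [251, 134, 22, 21, 369] [261.9 144. ] [ 0.7038 -0.0164  0.045 ]
green [22, 156, 7, 5, 23] [ 24.7 157.8] [0.6709 0.6676 0.045 ]
green [28, 158, 3, 3, 4] [ 29.2 159.2] [0.6664 0.6531 0.045 ]
green [322, 165, 4, 5, 18] [323.5 167. ] [ 0.6392 -0.1867  0.045 ]
green [374, 165, 16, 17, 134] [381.7 173.2] [ 0.6221 -0.3497  0.045 ]
green [351, 244, 5, 5, 18] [352.9 245.9] [ 0.4218 -0.2647  0.045 ]
red [121, 79, 12, 18, 60] [127.4  89.9] [0.8643 0.3677 0.045 ]
red [118, 95, 2, 2, 4] [118.5  95.5] [0.8481 0.3931 0.045 ]
red [303, 119, 4, 4, 16] [304.5 120.5] [ 0.7707 -0.1359  0.045 ]
red [299, 193, 5, 5, 15] [301.3 195.3] [ 0.5609 -0.1241  0.045 ]
red [334, 279, 3, 2, 4] [334.8 279.2] [ 0.3317 -0.2137  0.045 ]
amber [302, 118, 6, 6, 15] [304.3 120.1] [ 0.7718 -0.1352  0.045 ]
amber [0, 167, 26, 25, 459] [ 11.7 178.8] [0.6102 0.7053 0.045 ]
amber [203, 190, 6, 7, 33] [205.5 192.6] [0.5686 0.1388 0.045 ]
amber [0, 204, 35, 26, 704] [ 14.5 216.9] [0.5004 0.6913 0.045 ]
amber [499, 268, 13, 25, 230] [506.  280.1] [ 0.3184 -0.7095  0.045 ]
```

View pics/crop1.png

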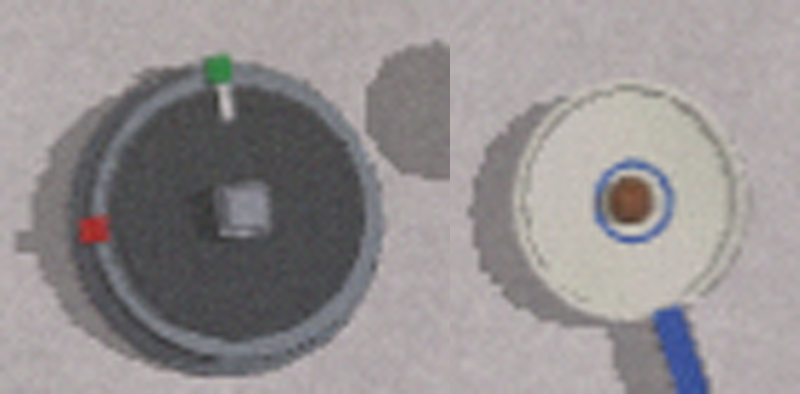

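The crop confirms the grey stage: dark disc, white pointer at the green mark and a square grey shaft. The dish crop shows the blue handle and a centred marble. Now I'll measure both.

Run:
```python
import pickle
from h import *
d=pickle.load(open('cam0.pkl','rb'));c=d['top'];H=hsv(c)
def circ(m,z):
    cn=max(cv2.findContours(m.astype(np.uint8),0,cv2.CHAIN_APPROX_NONE)[0],key=cv2.contourArea)
    p=ray(c,cn.reshape(-1,2),z)[:,:2]
    s=np.linalg.lstsq(np.c_[2*p,np.ones(len(p))],(p**2).sum(1),rcond=None)[0]
    return s[:2].round(4),round(float(np.sqrt(s[2]+s[:2]@s[:2])),4)
R=c['color'].astype(int)
print('sample disc',R[205,315],'shaft',R[192,328],'rim',R[216,322],'bench',R[170,350],'dish',R[200,190+5],'dishwall',R[193,225])
def win(m,x0,y0,x1,y1):
    w=np.zeros_like(m);w[y0:y1,x0:x1]=1;return m&w
V=R.max(2)
disc=win(V<75,285,155,352,222)
disc=cv2.morphologyEx(disc.astype(np.uint8),cv2.MORPH_OPEN,np.ones((3,3)))
b=max(blobs(disc),key=lambda b:b[1][4]);print('disc',b[1],circ(b[0],.048))
sh=win((V>90),318,183,338,203)
for b in blobs(sh,8):
    print('shaft',b[1],b[2],ray(c,b[2],.068)[0].round(4))
    cn=cv2.findContours(b[0].astype(np.uint8),0,1)[0][0];print(cv2.minAreaRect(ray(c,cn.reshape(-1,2),.068)[:,:2].astype(np.float32)))
print('green',ray(c,[[323.5,167]],.042),'red',ray(c,[[301.3,195.3]],.042))
w=win((R[...,0]-R[...,2]>8)&(V>110),175,165,235,220)
b=max(blobs(w),key=lambda b:b[1][4]);print('dish',b[1],circ(b[0],.045))
print('marble',ray(c,[[205.5,192.6]],.041))
b=[b for b in blobs(col(c,105,125)) if b[1][4]==133][0]
yx=np.argwhere(b[0])[:,::-1];p=ray(c,yx,.046)[:,:2].astype(np.float32)
print('handle',p.mean(0),cv2.minAreaRect(p),cv2.fitLine(p,cv2.DIST_L2,0,.01,.01).ravel())
# scene cross-check
c2=d['scene'];
for nm,h0,h1,z in(('blue',105,125,.036),('red',0,8,.042),('green',50,85,.042)):
    for m,s,ce in blobs(col(c2,h0,h1),8): print(nm,s.tolist(),ce.round(1),ray(c2,ce,z)[0].round(4))
```

```text
sample disc [48 48 52] shaft [93 93 98] rim [82 85 90] bench [90 86 86] dish [131 128 121] dishwall [116 114 110]
disc [ 304  170   46   46 1581] (array([ 0.5673, -0.1935]), 0.0614)
shaft [326 189   6   6  36] [328.5 191.5] [ 0.5691 -0.1952  0.068 ]
((0.5691512823104858, -0.19519998133182526), (0.013751455582678318, 0.013517031446099281), 89.90666198730469)
green [[ 0.63968153 -0.18718656  0.042     ]] red [[ 0.56105794 -0.12452715  0.042     ]]
dish [190 175  35  38 429] (array([0.5665, 0.1373]), 0.0386)
marble [[0.56907252 0.13942665 0.041     ]]
handle [0.48493692 0.109644  ] ((0.4848334789276123, 0.10963921993970871), (0.07181563228368759, 0.01381003949791193), 19.64533042907715) [0.9431632  0.33232993 0.484937   0.109644  ]
blue [0, 79, 15, 5, 44] [ 7.1 81. ] [-0.1829 -0.7875  0.036 ]
blue [21, 78, 5, 3, 11] [23. 79.] [-0.1867 -0.7323  0.036 ]
blue [294, 164, 19, 19, 152] [301.9 173.4] [0.4805 0.11   0.036 ]
blue [439, 168, 15, 13, 154] [445.5 173.9] [0.537  0.4789 0.036 ]
red [170, 148, 4, 3, 9] [171.6 148.9] [ 0.334  -0.2113  0.042 ]
red [209, 201, 6, 6, 20] [212.2 203.4] [ 0.5627 -0.1221  0.042 ]
red [213, 275, 6, 7, 34] [215.6 277.9] [ 0.7728 -0.1341  0.042 ]
red [475, 287, 33, 27, 331] [487.6 303.5] [0.9172 0.3627 0.042 ]
green [149, 169, 5, 6, 25] [151.  171.8] [ 0.4244 -0.2634  0.042 ]
green [509, 197, 3, 7, 12] [510.5 200.2] [0.6619 0.5866 0.042 ]
green [82, 212, 38, 46, 1174] [102.5 234.2] [ 0.6232 -0.362   0.042 ]
green [183, 228, 6, 8, 40] [185.7 231.6] [ 0.642  -0.1858  0.042 ]
green [256, 238, 29, 31, 743] [269.7 252.5] [ 0.7265 -0.0194  0.042 ]
green [178, 313, 6, 8, 42] [180.5 316.5] [ 0.848  -0.2039  0.042 ]
```

```bash
cat >> h.py <<'E'
def pose(bot):
    o=bot.get_obs();w,x,y,z=o['tool_rot']
    from scipy.spatial.transform import Rotation as Ro
    R=Ro.from_quat([x,y,z,w]).as_matrix()
    return o,np.array(o['eef_pos']),R,np.degrees(np.arctan2(R[1,0],R[0,0]))
def go(bot,t,yaw=None):
    o,p,R,a=pose(bot)
    print('t',round(o['t'],2),'p',p.round(4),'yaw',a.round(2),'down',R[:,2].round(4),'| shift mm',(R.T@(np.array(t)-p)*1000).round(1),'turn',None if yaw is None else round(a-yaw,2))
E
python3 - <<'E'
from h import *
from station import bot
import pickle
d=pickle.load(open('cam0.pkl','rb'))
c=d['top']
print('beaker top',ray(c,[[571/1.5,262/1.5]],0),ray(c,[[590/1.5,250/1.5]],.085))
c=d['scene']
print('beaker scene',ray(c,[[158/1.5,371/1.5]],0),ray(c,[[150/1.5,336/1.5]],.085))
go(bot,[.42,-.3,.24],19.4)
E
```

```text
beaker top [[ 0.62396352 -0.36113828  0.        ]] [[ 0.63445766 -0.36934602  0.085     ]]
beaker scene [[ 0.62314384 -0.36566331  0.        ]] [[ 0.63584206 -0.35581657  0.085     ]]
t 0.1 p [ 0.2362 -0.6318  0.2444] yaw 20.5 down [-7.0e-04  1.5e-03 -1.0e+00] | shift mm [ 288.4 -246.4    4.8] turn 1.1
```

```bash
python3 -m inch '[[0.012,-0.0103,0,1.1],[0.024,-0.0205,0,0],[0.0265,-0.0225,0,0],[0.0265,-0.0225,0,0],[0.0265,-0.0225,0,0],[0.0265,-0.0225,0,0],[0.0265,-0.0225,0,0],[0.0265,-0.0225,0,0],[0.0265,-0.0225,0,0],[0.0265,-0.0225,0,0],[0.024,-0.0205,0,0],[0.012,-0.0103,0,0]]' 0.06
python3 - <<'E'
from h import *
from station import bot
go(bot,[.4846,.1096,.1],19.4)
E
```

```text
t: 1.3
eef_pos: [0.4252, -0.3067, 0.2451]
tool_rot: [-0.001, 0.985, 0.17, 0.0]
contact_force: [0.6, -0.5, -0.0]
gripper_width: 0.706
grasp_force: 0.0
t 1.3 p [ 0.4252 -0.3067  0.2451] yaw 19.62 down [ 1.0e-04  1.2e-03 -1.0e+00] | shift mm [ 195.7 -372.   145.6] turn 0.22
```

```bash
python3 -m inch '[[0.008,-0.015,0,0.2],[0.0165,-0.0315,0,0],[0.0165,-0.0315,0.005,0],[0.0175,-0.0335,0.01,0],[0.0175,-0.0335,0.01,0],[0.0175,-0.0335,0.015,0],[0.0175,-0.0335,0.015,0],[0.0175,-0.0335,0.015,0],[0.0175,-0.0335,0.015,0],[0.0175,-0.0335,0.01,0],[0.0165,-0.0315,0.005,0],[0.016,-0.0305,0,0]]' && python3 -m inch '[[0,0,0,0],[0,0,0,0],[0,0,0,0]]'
python3 - <<'E'
from h import *
from station import bot
go(bot,[.4846,.1096,.031],19.4)
E
```

```text
t: 2.5
eef_pos: [0.4849, 0.1096, 0.1442]
tool_rot: [0.0, 0.986, 0.167, -0.001]
contact_force: [0.4, 0.0, 0.1]
gripper_width: 0.701
grasp_force: 0.0
t: 2.8
eef_pos: [0.4853, 0.1068, 0.145]
tool_rot: [0.0, 0.986, 0.166, -0.0]
contact_force: [-0.8, 0.2, -0.7]
gripper_width: 0.708
grasp_force: 0.0
t 2.8 p [0.4853 0.1068 0.145 ] yaw 19.11 down [-8.e-04 -1.e-03 -1.e+00] | shift mm [  0.3  -2.9 114. ] turn -0.29
```

```bash
python3 -m inch '[[0,-0.003,0.012,-0.3],[0,0,0.015,0],[0,0,0.015,0],[0,0,0.015,0],[0,0,0.015,0],[0,0,0.015,0],[0,0,0.012,0],[0,0,0.008,0],[0,0,0.005,0],[0,0,0.002,0],[0,0,0,0],[0,0,0,0]]'
python3 - <<'E'
from h import *
from station import bot
go(bot,[.4846,.1096,.031],19.4)
c=bot.read_camera('scene');t=bot.read_camera('top')
a=cv2.resize(c['color'][110:220,250:380],(390,330));b=cv2.resize(t['color'][150:260,150:280],(390,330))
cv2.imwrite('pics/near.png',cv2.convertScaleAbs(np.hstack([a,b])[...,::-1],alpha=1.3))
E
```

```text
t: 4.0
eef_pos: [0.485, 0.1112, 0.0317]
tool_rot: [-0.0, 0.986, 0.169, 0.0]
contact_force: [0.8, 0.1, 0.6]
gripper_width: 0.703
grasp_force: 0.0
t 4.0 p [0.485  0.1112 0.0317] yaw 19.5 down [ 9.e-04  2.e-04 -1.e+00] | shift mm [-0.9  1.3  0.7] turn 0.1
```

View pics/near.png

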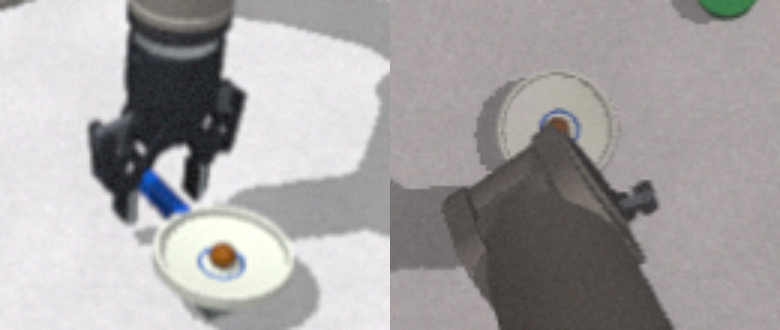

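The fingers straddle the blue handle at about (160,195) in the left crop, and the marble is centred. I'll close gently, then firm up the grip.

```bash
python3 -m inch '[[0,0,0,0],[0,0,0,0],[0,0,0,0],[0,0,0,0]]' 0.024 20 && python3 -m inch '[[0,0,0,0],[0,0,0,0],[0,0,0,0],[0,0,0,0]]' 0.008 20 && python3 -m inch '[[0,0,0,0],[0,0,0,0],[0,0,0,0],[0,0,0,0],[0,0,0,0]]' 0 110;python3 - <<'E'
from h import *
from station import bot
go(bot,[.4846,.1096,.031],19.4)
c=bot.read_camera('scene')
for b in blobs(col(c,5,18),15):
  if 300<b[2][0]<350: print(b[1],b[2],ray(c,b[2],.039))
E
```

```text
t: 4.5
eef_pos: [0.4847, 0.111, 0.0313]
tool_rot: [0.0, 0.986, 0.169, 0.0]
contact_force: [0.5, 0.5, 0.2]
gripper_width: 0.279
grasp_force: 0.0
t: 4.9
eef_pos: [0.4847, 0.111, 0.0313]
tool_rot: [0.0, 0.986, 0.169, 0.0]
contact_force: [0.3, -0.2, 1.4]
gripper_width: 0.156
grasp_force: 25.1
t: 5.4
eef_pos: [0.4846, 0.111, 0.0313]
tool_rot: [0.0, 0.986, 0.169, -0.0]
contact_force: [-0.7, 0.3, 3.4]
gripper_width: 0.145
grasp_force: 107.2
t 5.4 p [0.4846 0.111  0.0313] yaw 19.5 down [-0.e+00 -1.e-04 -1.e+00] | shift mm [-0.5  1.3  0.3] turn 0.1
[320 191   8   8  46] [323.89130435 194.69565217] [[0.56970436 0.14112763 0.039     ]]
```

```bash
python3 -m inch '[[0,0,-0.002,0],[0,0,-0.004,0],[0,0,-0.006,0],[0,0,-0.008,0],[0,0,-0.008,0],[0,0,-0.008,0],[0,0,-0.008,0],[0,0,-0.008,0],[0,0,-0.006,0],[0,0,-0.004,0],[0,0,-0.002,0],[0,0,0,0]]' && python3 -m inch '[[0,0,-0.003,0],[0,0,-0.006,0],[0,0,-0.006,0],[0,0,-0.006,0],[0,0,-0.003,0],[0,0,0,0],[0,0,0,0]]'
python3 - <<'E'
from h import *
from station import bot
go(bot,[.4846,.1096,.031],19.4)
c=bot.read_camera('scene');t=bot.read_camera('top')
a=cv2.resize(c['color'][90:200,250:380],(390,330),interpolation=2);b=cv2.resize(t['color'][150:260,150:280],(390,330),interpolation=2)
cv2.imwrite('pics/lift.png',cv2.convertScaleAbs(np.hstack([a,b])[...,::-1],alpha=1.3))
E
```

```text
t: 6.65
eef_pos: [0.4847, 0.111, 0.0954]
tool_rot: [0.0, 0.986, 0.169, 0.0]
contact_force: [0.4, -0.5, -2.0]
gripper_width: 0.143
grasp_force: 107.5
t: 7.35
eef_pos: [0.4847, 0.111, 0.1194]
tool_rot: [0.0, 0.986, 0.169, 0.0]
contact_force: [0.8, -0.1, -1.9]
gripper_width: 0.142
grasp_force: 107.5
t 7.35 p [0.4847 0.111  0.1194] yaw 19.49 down [ 2.e-04 -1.e-04 -1.e+00] | shift mm [-0.5  1.3 88.4] turn 0.09
```

View pics/lift.png

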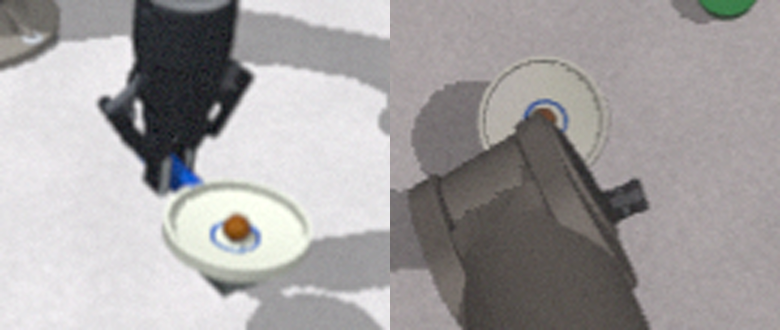

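The dish is level and the marble sits centred in the ring at (236,228) in the left crop. I'll carry it over smoothly.

```bash
python3 -m inch '[[-0.001,0.0028,0,0],[-0.0021,0.0056,0,0],[-0.0032,0.0084,0,0],[-0.0042,0.0112,0,0],[-0.0053,0.0141,0,0],[-0.0053,0.0141,0,0],[-0.0053,0.0141,0,0],[-0.0053,0.0141,0,0],[-0.0053,0.0141,0,0],[-0.0053,0.0141,0,0],[-0.0053,0.0141,0,0],[-0.0053,0.0141,0,0]]' | head -2; python3 -m inch '[[-0.0053,0.0141,0,0],[-0.0053,0.0141,0,0],[-0.0053,0.0141,0,0],[-0.0053,0.0141,0,0],[-0.0053,0.0141,0,0],[-0.0053,0.0141,0,0],[-0.0053,0.0141,0,0],[-0.0053,0.0141,0,0],[-0.0053,0.0141,0,0],[-0.0042,0.0112,0,0],[-0.0032,0.0084,0,0],[-0.0021,0.0056,0,0]]'|head -2;  python3 -m inch '[[-0.001,0.0028,0,0],[0,0,0,0],[0,0,0,0],[0,0,0,0.5],[0,0,0,1],[0,0,0,1.5],[0,0,0,2],[0,0,0,2],[0,0,0,2],[0,0,0,2],[0,0,0,1.5],[0,0,0,0.5]]'; python3 -m inch '[[0,0,0,0.3],[0,0,0,0],[0,0,0,0]]'
python3 - <<'E'
from h import *
from station import bot
import pickle
go(bot,[.4793,-.2042,.079],6.2)
d={n:bot.read_camera(n) for n in("scene","top")}
pickle.dump(d,open('cam1.pkl','wb'))
a=cv2.resize(d['scene']['color'][150:260,130:260],(390,330),interpolation=2);b=cv2.resize(d['top']['color'][140:250,260:390],(390,330),interpolation=2)
cv2.imwrite('pics/hover.png',cv2.convertScaleAbs(np.hstack([a,b])[...,::-1],alpha=1.3))
E
```

```text
t: 8.65
eef_pos: [0.4814, -0.0412, 0.1193]
t: 9.85
eef_pos: [0.4783, -0.2029, 0.1193]
t: 11.05
eef_pos: [0.4787, -0.2046, 0.1193]
tool_rot: [0.0, 0.998, 0.056, 0.0]
contact_force: [0.1, -0.5, -1.5]
gripper_width: 0.142
grasp_force: 107.5
t: 11.35
eef_pos: [0.4787, -0.2047, 0.1193]
tool_rot: [0.0, 0.999, 0.054, 0.0]
contact_force: [-0.7, -0.2, -1.8]
gripper_width: 0.143
grasp_force: 107.5
t 11.35 p [ 0.4787 -0.2047  0.1193] yaw 6.21 down [ 0.  0. -1.] | shift mm [ 0.7 -0.5 40.3] turn 0.01
```

View pics/hover.png

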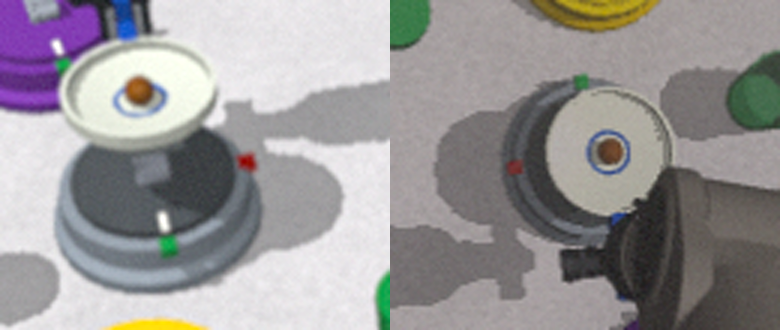

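Run:
```python
import pickle
from h import *
d=pickle.load(open('cam1.pkl','rb'));d0=pickle.load(open('cam0.pkl','rb'))
def ln(c,px):
    a=ray(c,[px],0)[0];b=ray(c,[px],.3)[0];u=b-a;return a,u/np.linalg.norm(u)
def tri(p1,p2):
    A=np.zeros((3,3));B=np.zeros(3);L=[ln(d['scene'],p1),ln(d['top'],p2)]
    for a,u in L: P=np.eye(3)-np.outer(u,u);A+=P;B+=P@a
    x=np.linalg.solve(A,B);return x.round(4),[round(float(np.linalg.norm((np.eye(3)-np.outer(u,u))@(x-a)))*1000,1) for a,u in L]
win={'scene':(150,150,205,200),'top':(305,165,362,212)}
mar={}
for n,c in d.items():
    x0,y0,x1,y1=win[n]
    for nm,m in(('marble',col(c,3,20,80)),('ring',col(c,105,125,60))):
        w=np.zeros_like(m);w[y0:y1,x0:x1]=1
        yx=np.argwhere(m&w)[:,::-1]
        if nm=='ring':
            k=np.linalg.norm(yx-mar[n],axis=1)<10;yx=yx[k]
            e=cv2.fitEllipse(yx.astype(np.float32));print(n,nm,len(yx),e,ray(c,[e[0]],.119).round(4))
            mar[n+'r']=e[0]
        else: mar[n]=yx.mean(0);print(n,nm,len(yx),mar[n],ray(c,[mar[n]],.127).round(4))
print('marble',tri(mar['scene'],mar['top']),'ring',tri(mar['scener'],mar['topr']))
# scene: shaft top & disc at start
c=d0['scene'];V=c['color'].max(2)
m=np.zeros(V.shape,np.uint8);m[185:235,150:216]=V[185:235,150:216]<80
m=cv2.morphologyEx(m,cv2.MORPH_OPEN,np.ones((3,3)));b=max(blobs(m),key=lambda b:b[1][4])
cn=max(cv2.findContours(b[0].astype(np.uint8),0,1)[0],key=len);hl=cv2.convexHull(cn)
p=ray(c,hl.reshape(-1,2),.048)[:,:2]
(x,y),r=cv2.minEnclosingCircle((p*1000).astype(np.float32));print('disc scene',b[1],x,y,r)
```

```text
scene marble 62 [175.88709677 179.79032258] [[ 0.5694 -0.195   0.127 ]]
scene ring 27 ((176.25682067871094, 182.62123107910156), (10.017424583435059, 16.421232223510742), 81.99693298339844) [[ 0.5692 -0.1951  0.119 ]]
top marble 49 [333.10204082 189.91836735] [[ 0.5679 -0.1963  0.127 ]]
top ring 52 ((332.4746398925781, 190.3562774658203), (13.47645092010498, 13.944795608520508), 171.5276336669922) [[ 0.5676 -0.1962  0.119 ]]
marble (array([ 0.5681, -0.1957,  0.1261]), [0.7, 0.7]) ring (array([ 0.5677, -0.1958,  0.1179]), [0.6, 0.6])
disc scene [ 154  191   55   38 1469] 575.9979858398438 -192.41024780273438 62.94110870361328
```

```bash
python3 -m inch '[[0.0007,-0.0005,0,0],[0.0006,-0.0005,0.002,0],[0,0,0.004,0],[0,0,0.004,0],[0,0,0.004,0],[0,0,0.003,0],[0,0,0.003,0],[0,0,0.002,0],[0,0,0.002,0],[0,0,0.002,0],[0,0,0,0]]'; python3 -m inch '[[0,0,0.001,0],[0,0,0.001,0],[0,0,0.001,0],[0,0,0.001,0],[0,0,0,0],[0,0,0,0]]'
```

```text
t: 12.55
eef_pos: [0.4797, -0.2036, 0.0931]
tool_rot: [-0.0, 0.999, 0.054, -0.0]
contact_force: [0.1, -0.2, -1.9]
gripper_width: 0.141
grasp_force: 107.5
t: 13.15
eef_pos: [0.4798, -0.2036, 0.0893]
tool_rot: [0.0, 0.999, 0.054, 0.0]
contact_force: [0.7, 0.0, -1.4]
gripper_width: 0.144
grasp_force: 107.6
```

No force so far, so the socket is past the taper. I'll continue down.

```bash
python3 -m inch '[[0,0,0.001,0],[0,0,0.001,0],[0,0,0.001,0],[0,0,0.001,0],[0,0,0.001,0],[0,0,0.001,0],[0,0,0,0],[0,0,0,0]]'; python3 -m inch '[[0,0,0.001,0],[0,0,0.001,0],[0,0,0.001,0],[0,0,0.001,0],[0,0,0,0],[0,0,0,0]]'
```

```text
t: 13.95
eef_pos: [0.4798, -0.2036, 0.0833]
tool_rot: [-0.0, 0.999, 0.054, -0.0]
contact_force: [0.1, -0.4, -2.0]
gripper_width: 0.144
grasp_force: 107.5
t: 14.55
eef_pos: [0.4797, -0.2037, 0.0795]
tool_rot: [0.0, 0.999, 0.054, -0.0]
contact_force: [-2.7, 0.4, 2.2]
gripper_width: 0.143
grasp_force: 108.4
```

```bash
python3 -m inch '[[0,0,0.0004,0],[0,0,0,0],[0,0,0,0],[0,0,0,0]]'; python3 -m inch '[[0.00001,0.0016,0,-1],[0.00006,0.0031,0,-2],[0.00012,0.0047,0,-3],[0.00006,0.0031,0,-2],[0.00001,0.0016,0,-1],[0,0,0,0],[0,0,0,0]]'
python3 - <<'E'
from h import *
from station import bot
o,p,R,a=pose(bot);print(p,a,'C',p[:2]+.09*R[:2,0],o['torque'])
E
```

```text
t: 14.95
eef_pos: [0.4797, -0.2037, 0.0793]
tool_rot: [0.0, 0.999, 0.054, -0.0]
contact_force: [-3.8, 0.9, 5.1]
gripper_width: 0.143
grasp_force: 108.8
t: 15.65
eef_pos: [0.4827, -0.2175, 0.0792]
tool_rot: [0.0, 0.991, 0.132, 0.0]
contact_force: [-2.4, 0.9, 5.3]
gripper_width: 0.143
grasp_force: 108.6
[ 0.48272076 -0.21746899  0.07922967] 15.186925127392259 C [ 0.56957761 -0.19389179] [0.26099319 0.28888829 0.10924952]
```

```bash
python3 -m inch '[[0,0.0016,0,-1],[0.00003,0.0031,0,-2],[0.00006,0.0047,0,-3],[0.00006,0.0047,0,-3],[0.00006,0.0047,0,-3],[0.00006,0.0047,0,-3],[0.00006,0.0047,0,-3],[0.00006,0.0047,0,-3],[0.00003,0.0031,0,-2],[0,0.0016,0,-1],[0,0,0,0],[0,0,0,0]]'
python3 - <<'E'
from h import *
from station import bot
o,p,R,a=pose(bot);print(p,a,'C',p[:2]+.09*R[:2,0],o['torque'])
E
```

```text
t: 16.85
eef_pos: [0.4995, -0.2507, 0.0792]
tool_rot: [0.0, 0.942, 0.335, 0.0]
contact_force: [-1.1, 1.8, 4.9]
gripper_width: 0.146
grasp_force: 108.6
[ 0.49949993 -0.25067497  0.07915851] 39.16160371484966 C [ 0.56928303 -0.19383909] [0.44672175 0.15611257 0.12520053]
```

```bash
python3 -m inch '[[0,0.0016,0,-1],[0.00005,0.0031,0,-2],[0.0001,0.0047,0,-3],[0.0001,0.0047,0,-3],[0.0001,0.0047,0,-3],[0.0001,0.0047,0,-3],[0.0001,0.0047,0,-3],[0.0001,0.0047,0,-3],[0.0001,0.0047,0,-3],[0.0001,0.0047,0,-3],[0.00005,0.0031,0,-2],[0,0.0016,0,-1]]'; python3 -m inch '[[0,0,0,0],[0,0,0,0]]'|head -1;python3 - <<'E'
from h import *
from station import bot
o,p,R,a=pose(bot);print(p,a,'C',p[:2]+.09*R[:2,0],o['contact_force'],o['torque'])
E
```

```text
t: 18.05
eef_pos: [0.5372, -0.2787, 0.0792]
tool_rot: [0.0, 0.823, 0.568, 0.0]
contact_force: [-1.8, -0.0, 5.5]
gripper_width: 0.142
grasp_force: 108.6
t: 18.25
[ 0.53713698 -0.27860956  0.07920904] 69.1444010657815 C [ 0.56917823 -0.1945063 ] [-0.55820964  0.0894285   4.36840469] [ 0.25408536  0.15935485 -0.00408688]
```

```bash
python3 -m inch '[[0,0.0016,0,-1],[0.00005,0.0031,0,-2],[0.0001,0.0047,0,-3],[0.0001,0.0047,0,-3],[0.0001,0.0047,0,-3],[0.0001,0.0047,0,-3],[0.0001,0.0047,0,-3],[0.0001,0.0047,0,-3],[0.0001,0.0047,0,-3],[0.00005,0.0031,0,-2],[0,0.0016,0,-1]]'; python3 -m inch '[[0,0,0,0],[0,0,0,0]]'|head -1;python3 - <<'E'
from h import *
from station import bot
o,p,R,a=pose(bot);print(p,a,'C',p[:2]+.09*R[:2,0],o['contact_force'],o['torque'])
d={n:bot.read_camera(n) for n in("scene","top")}
a=cv2.resize(d['scene']['color'][175:255,135:230],(390,330),interpolation=2);b=cv2.resize(d['top']['color'][150:230,280:375],(390,330),interpolation=2)
cv2.imwrite('pics/red.png',cv2.convertScaleAbs(np.hstack([a,b])[...,::-1],alpha=1.4))
E
```

```text
t: 19.35
eef_pos: [0.579, -0.2841, 0.0792]
tool_rot: [0.001, 0.667, 0.745, 0.0]
contact_force: [-0.5, 0.3, 5.3]
gripper_width: 0.141
grasp_force: 108.6
t: 19.55
[ 0.57888817 -0.28405582  0.07923039] 96.19349949848915 C [ 0.56917838 -0.19458113] [ 0.3396557  -0.23134599  4.24690231] [ 0.19344958  0.12161972 -0.11121893]
```

View pics/red.png

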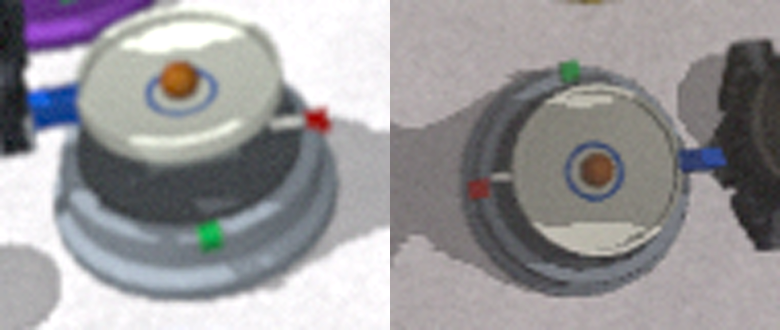

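Run:
```python
from h import *
import pickle
d0=pickle.load(open('cam0.pkl','rb'))
from station import bot
def ptr(c,wn,C,nm):
    x0,y0,x1,y1=wn;im=c['color'][y0:y1,x0:x1].astype(int)
    m=(im.max(2)>105)&(im.max(2)-im.min(2)<22)
    yx=np.argwhere(m);p=ray(c,yx[:,::-1]+[x0,y0],.0485)[:,:2]
    r=np.linalg.norm(p-C,axis=1);k=(r>.038)&(r<.066);q=p[k]
    print(nm,k.sum(),q.mean(0).round(4),np.degrees(np.arctan2(*(q.mean(0)-C)[::-1])).round(1))
C=np.array([.5685,-.1948]);Cs=np.array([.5705,-.1937])
d={n:bot.read_camera(n) for n in("scene","top")}
ptr(d0['top'],(318,170,330,180),C,'top start');ptr(d['top'],(303,188,312,198),C,'top now')
ptr(d0['scene'],(178,218,192,230),Cs,'scene start')
ptr(d['scene'],(200,198,211,210),Cs,'scene now')
```

```text
top start 8 [ 0.6234 -0.1886] 6.5
top now 3 [ 0.5696 -0.1395] 88.9
scene start 27 [ 0.6234 -0.188 ] 6.1
scene now 26 [ 0.5649 -0.141 ] 96.0
```

The pointer reads about 85–90°, which fits the spring pushing the disc back through the socket play. I'll add 4.5°, which stays in the band whether or not the disc lags.

```bash
python3 -m inch '[[0,0.0016,0,-1],[0.00003,0.0031,0,-2],[0.00001,0.0024,0,-1.5],[0,0,0,0],[0,0,0,0],[0,0,0,0],[0,0,0,0],[0,0,0,0]]';python3 - <<'E'
from h import *
from station import bot
o,p,R,a=pose(bot);print(p,a,'C',p[:2]+.09*R[:2,0],o['contact_force'],o['torque'])
d={n:bot.read_camera(n) for n in("scene","top")}
a=cv2.resize(d['scene']['color'][175:255,135:230],(390,330),interpolation=2);b=cv2.resize(d['top']['color'][165:215,290:350],(390,330),interpolation=2)
cv2.imwrite('pics/red2.png',cv2.convertScaleAbs(np.hstack([a,b])[...,::-1],alpha=1.4))
E
```

```text
t: 20.55
eef_pos: [0.5859, -0.283, 0.0792]
tool_rot: [0.001, 0.638, 0.77, 0.0]
contact_force: [0.3, -0.4, 6.0]
gripper_width: 0.141
grasp_force: 108.7
[ 0.5859115  -0.28304827  0.07922783] 100.75445030523038 C [ 0.56911747 -0.19462905] [ 0.31627562 -0.36805603  6.03620137] [ 1.74034251e-01  1.62669942e-05 -1.12911811e-01]
```

View pics/red2.png

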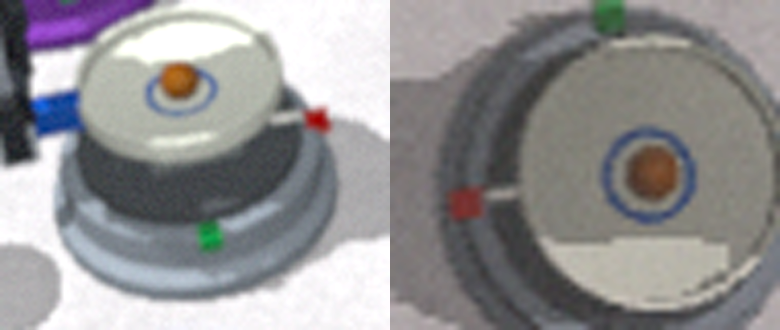

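The pointer now lines up with the red mark (about 89°), the marble is centred in the ring, and the dish is home and still gripped.

```bash
python3 -c "
from station import bot
print(bot.hand_in())"
```

```text
the job is handed in; nothing more can be done
None
```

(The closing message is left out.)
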